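Seal the culture chamber and turn on its gas

ROBOT

A 6-joint arm with a two-finger parallel gripper is mounted at the origin on the work surface. World frame = base frame: x ahead of the robot, y to its left, z up, the work surface at z = 0. Lengths are in mm, angles in rad, forces in N, time in s.
With the tool pointing down it reaches from about 275 to 1000 mm from the base axis. Payload 8.4 kg.
Tool frame: the origin (TCP) lies midway between the tips of the shut fingers; the grasp point (between the pads) lies 19 mm behind it; z points along the fingers, y is the line along which they close (so a half turn about z gives the same grasp; the last joint's range is limited). The gripper opens to 85 mm and grips with 20 to 120 N. Pads are 22 mm wide; open, the fingers measure 114 mm over their backs; the gripper's body (76 mm by 85 mm) begins 54 mm behind the grasp point. The pads swing forward as they close: fully open they stand 13 mm farther back than shut.
Start: joints at [1.153, 0.353, 1.633, -0, 1.155, -0.002], TCP at [252.45, 571.749, 231.281] pointing down, gripper open.
Joint ranges: [-2.63, 2.63], [-0.92, 2.1], [0.06, 2.66], [-1.3, 4.44], [0, 2.69], [-3.02, 3.02]. Speed limits (rad/s): [2.22, 2.22, 2.79, 3.14, 3.14, 3.14].

INTERFACE

Orientations are given as [roll, pitch, yaw] about the fixed x, y, z axes, in that order (R = Rz(yaw) Ry(pitch) Rx(roll)).
In Python, from rig import telemetry, optics, r gives the robot as it stands.
- The arm moves only by the tool play_rows, never from a script. Its arguments are lists of equal length, an entry for each row: "dp": the shift along the tool's x, y, z in units of 40 mm (1.0 is 40 mm), a list of three; "rot": the turn, a rotation vector about the tool's x, y, z in units of 6 degrees (1.0 is 6 degrees), a list of three. In form: {"dp": [[tx, ty, tz], ...], "rot": [[ax, ay, az], ...]}. A call has 1 to 5 rows; each row is the pose to reach, as a shift and turn from the pose commanded when the call began, along the tool's axes at that moment; what a row does not reach only later rows make up. A row lasts 1/12 s, in which the tool goes at most 41.7 mm and 7.16 degrees, less where a joint would pass 70% of its speed; a pose out of reach is approached as far as the arm can. A call with a gripper value outside its range is refused whole. "fingers" is the opening, from 0 (shut) to 1 (fully open), set as the call begins (left out, the last holds). The fingers move at their own pace and stop on an object; "grip_force" is the grip in N (left out, the last holds). Time passes only in rows, so rows that repeat a pose let the fingers close. It gives the time, the measured TCP pose, the force, the opening and the grip force at its end, in the units of the state.
- telemetry.sense(): the state, without advancing time (a new reading comes with each control period).
- optics.grab_frame(name): name is "side" or "top" or "wrist"; returns a dict with "color" (384x512x3 uint8, red, green, blue), "mtx" (3x3 intrinsics, pixels), "R" (3x3) and "t" (3): a world point X has camera coordinates R X + t; the wrist camera has in their place "mount" (4x4, takes a point from camera to tool coordinates, whose origin is the TCP and whose axes are the flange's). Camera axes: x right, y down, z forward; pixel columns grow to the right and rows downward; lengths in mm; the calibration is good to about 2 mm. A picture is of the moment at which its call begins: read the wrist's pose just before it. There is no depth.
- r.sign_off(): hands the job in; it is judged then, once.
The state is a dict: "clock": time; "qpos": joint angles; "qvel": joint speeds; "joint_efforts": joint torques, N m; "eef_pos": TCP position; "tcp_rot": TCP orientation; "contact_force": force on the tool from outside, world axes, zero at the start; "wrist_torque": the same for the moment, N m; "opening": opening from 0.0 (shut) to 1.0 (fully open); "grasp_force": force on a finger pad.
Only numpy, scipy, OpenCV 4.12 (cv2) and the standard library are available. Lean on these libraries where they do the work, as an engineer would, in place of code of your own. Each camera call takes 0.05 s, during which the arm holds its last target. There are 200 camera calls.

TASK

Slide the blue-edged clear lid of the culture chamber fully home against its two dark stops, then push the red clamp handle down past its over-centre point so that it stays locked with its rubber foot pressing on the lid. Only when the lid is locked, turn the green gas tap fully open against its stop; leave the yellow tap shut and everything else on the bench where it is.

Things in the scene. Friction and masses are not known exactly. Their poses are not given: they have to be found in the camera images.
- chamber: Culture chamber fixed to the bench: base plate 220 x 230 mm, white tray 180 (x) x 126 (y) mm with rim 50 mm up, aluminium rails along both y sides (tops 64 mm), two dark stops at its +x end (tops 66 mm), grey pedestal with the toggle clamp on its +y side. Origin: on the bench under the tray's centre. The lid slides home towards +x; the clamp works in the plane x = 0. Yaw varies.
- lid_center (a point): Centre of the plate of the loose lid: clear plastic, blue edges, 176 x 122 x 8 mm, about 0.35 kg, lying on the tray's rim between the rails (2.5 mm play each side), 54 mm above the bench. It starts 20 to 40 mm back towards chamber -x; fully home it is over the chamber's origin (chamber x = 0). A black pad 36 mm across, 4 mm thick, is at its centre. It slides with a few newtons.
- lid_tab (a point): Centre of the blue upright push tab on the lid: 10 mm (x) x 70 mm (y) x 32 mm tall, standing 70 mm from the lid's centre towards the lid's -x; this point is 26 mm above the lid's underside and 76 mm above the bench; the tab's top is 90 mm above the bench.
- clamp_pivot (a point): Hinge axis of the clamp handle (axis along chamber x), 125 mm from the chamber's origin along chamber +y and 90 mm above the bench.
- clamp_handle (a joint): Angle of the red handle (rad): lean from upright towards chamber +y = 0.1 + value. 0 = open; it grows as the handle swings outwards and down to chamber +y, bringing the arm down on the lid. From 0.90 the sprung foot resists (a few N at the grip); dead centre 1.20; hard stop 1.32 = locked, handle almost level, stays by itself. Short of dead centre it springs back. Starts at 0 to 0.08.
- handle_grip (a point): Point on the axis of the red round handle grip (22 mm thick), 100 mm from the hinge axis; the grip runs from 52 to 130 mm from the axis.
- clamp_foot: Black rubber foot, 20 mm across, on the sprung spindle at the end of the clamp's arm, which reaches 85 mm from its own hinge; origin at the middle of its underside. With the clamp open it is swung up over the lid's +y side.
- green_tap: Green gas tap, feeding the chamber through the bench: aluminium column 40 mm across on a flange 80 mm across, brass nozzle along its -x at 60 mm height. Origin: on the bench on the column's axis, about which the lever turns at 86 to 108 mm height. It may stand in either tap place; yaw varies.
- green_lever (a joint): Angle of the green lever (rad): 0 = shut, lever along the tap's +y (across the nozzle); turns anticlockwise seen from above to 1.571 = fully open against a hard stop, lever along the tap's -x (above the nozzle, in line). Starts at 0 to 0.15. Needs about 2 N at the grip; stays where it is left.
- green_grip (a point): Point on the green lever 65 mm from its axis and 98 mm above the bench; the lever bar is 12 mm thick, 18 mm tall and ends 85 mm from the axis.
- yellow_tap: Yellow gas tap, same make and size as the green one with a yellow lever; must stay shut. Origin: on the bench on the column's axis.
- yellow_lever (a joint): Angle of the yellow lever (rad), as for the green one; starts at 0 = shut.
- dishes_a: Bystander: stack of four culture dishes, 90 mm across, 64 mm tall; origin at its underside.
- dishes_b: Bystander: stack of three culture dishes, 90 mm across, 48 mm tall; origin at its underside.
- dish_c: Bystander: single culture dish, 90 mm across, 16 mm tall; origin at its underside.
- beaker: Bystander: white plastic beaker, 90 mm across, 110 mm tall; origin at its underside.
- bottle: Bystander: yellow jar with red cap, 72 mm across, 140 mm tall; origin at its underside.
- tip_box: Bystander: yellow tip box with clear lid, 87 x 122 x 66 mm; origin at its underside.
- tube_rack: Bystander: white rack of capped tubes, 60 x 200 x 100 mm; origin at its underside.
- lid: The same loose lid as a whole; origin at the centre of its underside, axes as the chamber's.
There are look-alikes about, which are no part of the job. Leave any brown look-alike of the lid alone. What is shaped like the yellow_tap but purple is not meant.

How it is judged (in metres and radians):
On the way, in this order (a step that is already met when the one before it is completed fails the run):
1. the lid is fully home against its stops (x of lid_center in the frame of chamber above -0.006 m and z of lid_center in the frame of chamber between 0.05 and 0.058 m), for 0.2 s.
2. the clamp handle is past centre and locked, with the foot pressing on the lid (all of step 1 and value of joint clamp_handle above 1.26 rad and contact force between clamp_foot and lid above 6 N), for 0.2 s.
3. the green tap is fully open (all of step 2 and value of joint green_lever above 1.45 rad), for 0.2 s.
At the end, for the whole second after the job is handed in: The lid lies flat on the tray within 6 mm of home, the clamp handle rests beyond 1.26 rad (stop at 1.32) with its foot pressing on the lid by more than 6 N, the green lever is beyond 1.45 rad (stop at 1.57) and the yellow lever is within 0.1 rad of shut (all of step 3 and value of joint yellow_lever below 0.1 rad); the robot touches nothing.
It fails at once if the yellow tap is turned (more than 0.15 rad) (value of joint yellow_lever above 0.15 rad).
It fails at once if the green tap is turned on (beyond 0.5 rad) while the clamp is not locked (value of joint green_lever above 0.5 rad and value of joint clamp_handle below 1.2 rad).
It fails at once if a bystander is moved more than 30 mm (distance of any of dishes_a, dish_c, dishes_b, beaker, bottle, tip_box, tube_rack from where it was at the start of the episode above 0.03 m).
It also fails if it takes over 72 s, if anything falls off the work surface, if the arm or the gripper's body presses on something with over 40 N, if the wrist force passes 120 N, or if a joint passes its speed limit or range.

## Working session

There is one attempt and no reset: what is moved stays moved. The work goes in short steps, Python scripts to look and compute and a tool call to move; the robot and the scene stay as the last step left them, time stands still between calls to the robot, and variables do not carry over. Pictures are saved under pics/ and viewed, at most 10 in all, crops included, and the job is handed in when it is done.

Besides the shell and the picture viewer there is one more tool, called by a JSON object that holds its "op" and its "data". play_rows: Moves the arm, as the interface text tells. Its arguments: {"type":"object","properties":{"dp":{"type":"array"},"rot":{"type":"array"},"fingers":{"type":"number"},"grip_force":{"type":"number"}},"required":["dp","rot"]}

```bash
mkdir -p pics; ls; python3 - <<'E'
from rig import telemetry, optics, r
import cv2, numpy as np
print(telemetry.sense())
for n in ["top","side"]:
    f=optics.grab_frame(n); cv2.imwrite(f"pics/{n}0.png",cv2.resize(f["color"][:,:,::-1],(800,600),interpolation=cv2.INTER_CUBIC))
    np.savez(f"{n}0.npz",**f); print(n,f["mtx"],f["R"],f["t"])
E
```

```text
pics
{'clock': 0.0, 'qpos': array([ 1.15259895e+00,  3.53645831e-01,  1.63416170e+00,  2.66320740e-05,
        1.15523350e+00, -2.39984868e-03]), 'qvel': array([-1.27659589e-03, -1.22410098e-03, -8.55083066e-04, -7.86364112e-05,
        1.43347767e-03,  3.45300359e-04]), 'joint_efforts': array([-4.39956766e-04, -6.05254483e+01, -3.42069483e+01, -1.18316621e-04,
        9.48203669e-03, -1.96694270e-05]), 'eef_pos': array([252.23738511, 571.28944638, 230.55135524]), 'tcp_rot': array([-3.14014434e+00, -2.78256019e-05,  2.72578434e+00]), 'contact_force': array([-0.21211892,  0.34715605,  0.39676626]), 'wrist_torque': array([0.0183378 , 0.02501048, 0.01974816]), 'grasp_force': 0.0, 'opening': 1.0033126417962057}
top [[347.96416996   0.         254.21189832]
 [  0.         347.96416996 187.16681673]
 [  0.           0.           1.        ]] [[-0.00372284 -0.99997622  0.00580557]
 [-0.99800995  0.00334995 -0.06296756]
 [ 0.06294662 -0.00602843 -0.99799869]] [  23.73359353  507.4828568  1176.14839242]
side [[351.46049229   0.         258.57064136]
 [  0.         351.46049229 188.12433599]
 [  0.           0.           1.        ]] [[ 0.97863039 -0.20505659  0.01530884]
 [-0.11431448 -0.60442526 -0.78841759]
 [ 0.17092327  0.76981939 -0.61494987]] [-497.4436994   192.8619786  1286.98790222]
```

View pics/top0.png

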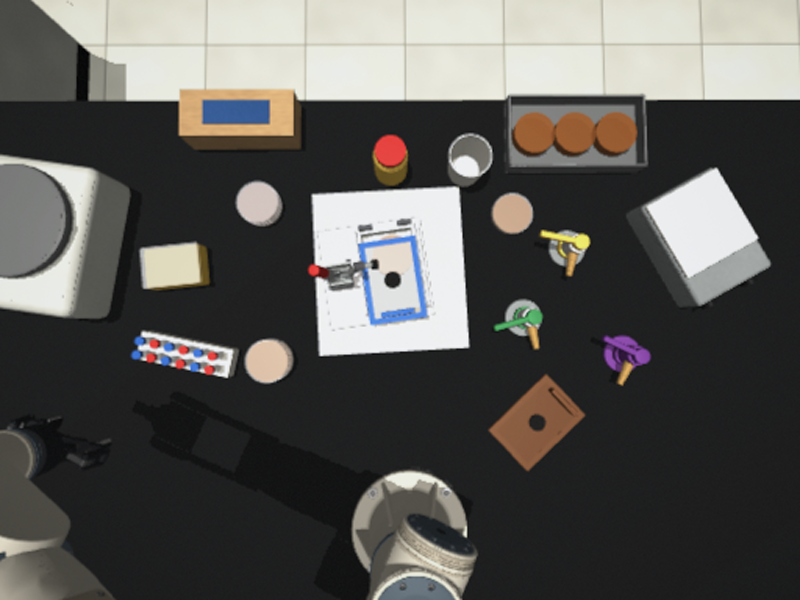

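View pics/side0.png

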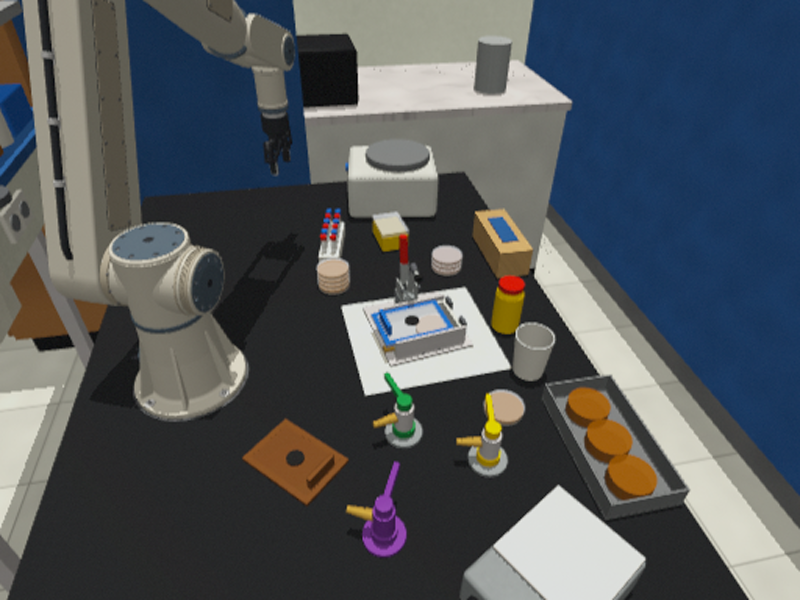

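The pictures show the chamber (white sheet, lid pad at about 393,280) with +x pointing up the image. The red handle top is at (317,270) on the left. The green tap is at (524,318), yellow at (570,245) and purple at (627,352).

```bash
cat > h.py <<'E'
import numpy as np, cv2
def ray(f,uv,z):
    d=f["R"].T@np.linalg.solve(f["mtx"],[*uv,1.]); c=-f["R"].T@f["t"]
    return c+d*(z-c[2])/d[2]
def proj(f,X):
    p=f["mtx"]@(f["R"]@np.asarray(X,float)+f["t"]); return p[:2]/p[2]
def tri(fs,uvs):
    A=np.zeros((3,3));b=np.zeros(3)
    for f,uv in zip(fs,uvs):
        d=f["R"].T@np.linalg.solve(f["mtx"],[*uv,1.]);d/=np.linalg.norm(d);c=-f["R"].T@f["t"]
        P=np.eye(3)-np.outer(d,d);A+=P;b+=P@c
    return np.linalg.solve(A,b)
def mask(f,h0,h1,s=100,v=50,roi=None):
    m=cv2.inRange(cv2.cvtColor(f["color"],cv2.COLOR_RGB2HSV),(h0,s,v),(h1,255,255))
    if roi: k=np.zeros_like(m);k[roi[1]:roi[3],roi[0]:roi[2]]=255;m&=k
    return m
def pts(m): return np.argwhere(m)[:,::-1].astype(float)
E
python3 - <<'E'
from h import *
np.set_printoptions(precision=1,suppress=True)
T=dict(np.load("top0.npz"));S=dict(np.load("side0.npz"))
# lid blue
m=mask(T,100,125,120,60,(215,140,290,215)); p=pts(m)
W=np.array([ray(T,q,58)[:2] for q in p]); rc=cv2.minAreaRect(W.astype(np.float32)); print("lid rect",rc, cv2.boxPoints(rc))
# pad
g=cv2.cvtColor(T["color"],cv2.COLOR_RGB2GRAY); k=np.zeros_like(g); k[168:192,240:264]=1
q=pts((g<70)&(k>0)); print("pad",len(q),q.mean(0),ray(T,q.mean(0),62), np.ptp(q,axis=0))
# blue tab in side
for nm,f,h,roi in [("green",T,(50,80),None),("yellow",T,(25,33),(335,140,390,170)),("green",S,(50,80),None),("yellow",S,(25,33),(305,250,330,305))]:
    m=mask(f,*h,120,60,roi); n,l,st,c=cv2.connectedComponentsWithStats(m)
    i=1+np.argmax(st[1:,4]); P=pts(l==i); print(nm,st[i],c[i])
    if f is T:
        w=np.array([ray(T,a,107)[:2] for a in P]); w0=w[np.argmax(np.linalg.norm(w-w.mean(0),axis=1))]
        print(" tip",w0,"rect",cv2.minAreaRect(w.astype(np.float32)))
        dm=cv2.distanceTransform((l==i).astype(np.uint8),cv2.DIST_L2,5); _,mx,_,loc=cv2.minMaxLoc(dm);print(" hub",loc,ray(T,loc,107))
for nm,f,roi in [("T",T,(190,165,220,185)),("S",S,(245,140,270,175))]:
    P=pts(mask(f,0,8,120,60,roi)|mask(f,172,180,120,60,roi)); print("red",nm,len(P),P.mean(0),P.min(0),P.max(0))
# crops
a=cv2.resize(T["color"][115:230,195:365,::-1],None,fx=4.5,fy=4.5,interpolation=cv2.INTER_CUBIC)
cv2.imwrite("pics/c1.png",a)
b=cv2.resize(S["color"][140:320,210:345,::-1],None,fx=3.3,fy=3.3,interpolation=cv2.INTER_CUBIC)
cv2.imwrite("pics/c2.png",b)
E
```

```text
lid rect ((532.3687744140625, 33.18989181518555), (173.46678161621094, 121.19947052001953), 8.352197647094727) [[437.8  80.5]
 [455.4 -39.4]
 [627.  -14.2]
 [609.4 105.7]]
pad 78 [249.9 177.8] [535.8  36.2  62. ] [15. 15.]
green [316 198  31  14 157] [332.7 204.7]
 tip [ 429.  -172.1] rect ((449.8955993652344, -218.73861694335938), (32.35105514526367, 99.70121765136719), 11.486458778381348)
 hub (341, 202) [ 453.9 -251.6  107. ]
yellow [346 147  32  12 161] [364.2 152.5]
 tip [ 629.3 -271. ] rect ((610.6220092773438, -319.8301086425781), (100.42132568359375, 29.888099670410156), 85.40778350830078)
 hub (372, 154) [ 606.5 -353.5  107. ]
green [246 239  18  24 153] [255.5 252.5]
yellow [310 252  11  26 137] [314.3 267.6]
red T 85 [202.6 173.2] [197. 169.] [209. 177.]
red S 91 [258.  159.3] [256. 150.] [261. 168.]
```

View pics/c1.png

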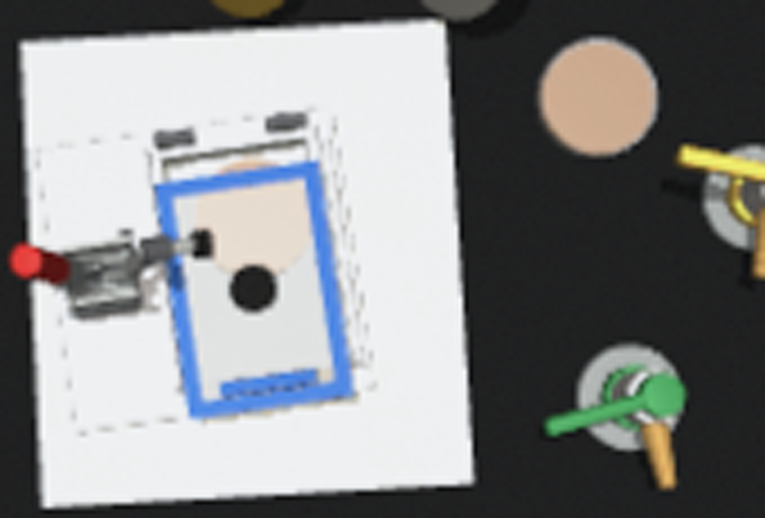

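View pics/c2.png

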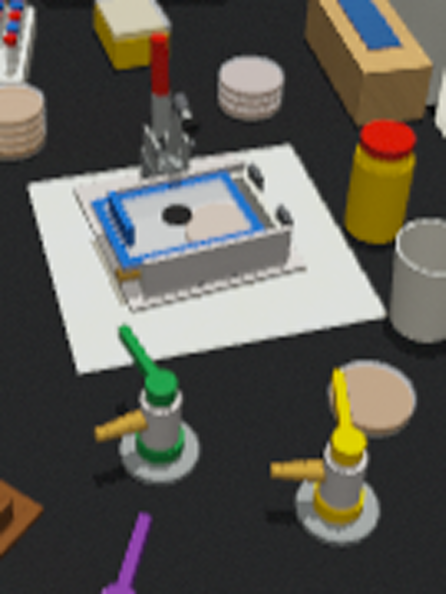

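The crops confirm the chamber yaw at about 8.4° and the lid pad at (536,36). The tab is at the robot-side end of the lid. The green lever points to world +y with its nozzle towards the robot. The clamp arm is raised at lid x of about 0.

Next I move behind the tab.

{"op": "play_rows", "data": {"dp": [[-0.8,-0.9,0],[-1.5,-1.7,0],[-2.2,-2.5,0],[-2.9,-3.3,0],[-3.6,-4.1,0]], "rot": [[0,0,1],[0,0,2],[0,0,3],[0,0,4],[0,0,5]], "fingers": 0, "grip_force": 40}}

```text
clock: 0.52
eef_pos: [314.9, 371.0, 230.9]
tcp_rot: [-3.141, 0.0, 2.198]
contact_force: [0.4, -0.9, 0.9]
opening: 0.298
grasp_force: 0.0
```

```bash
cat > go.py <<'E'
import sys, numpy as np
from scipy.spatial.transform import Rotation as Ro
from rig import telemetry
np.set_printoptions(precision=2,suppress=True)
s=telemetry.sense(); x,y,z,yaw=map(float,sys.argv[1:5])
R=Ro.from_euler("xyz",s["tcp_rot"]); G=Ro.from_euler("xyz",[np.pi,0,yaw])
print("t",s["clock"],"pos",s["eef_pos"],"rpy",s["tcp_rot"],"F",s["contact_force"],"q",s["qpos"])
print("dp",R.inv().apply(np.array([x,y,z])-s["eef_pos"])/40,"rot",np.degrees((R.inv()*G).as_rotvec())/6)
E
python3 go.py 426 19 231 1.719
```

```text
t 0.5167 pos [314.87 371.03 230.89] rpy [-3.14  0.    2.2 ] F [ 0.43 -0.94  0.89] q [ 0.86  0.14  1.92 -0.    1.08  0.24]
dp [-8.76 -2.91  0.  ] rot [-0.    0.    4.57]
```

{"op": "play_rows", "data": {"dp": [[-0.9,-0.3,0],[-1.8,-0.6,0],[-2.7,-0.9,0],[-3.6,-1.2,0],[-4.5,-1.5,0]], "rot": [[0,0,0.9],[0,0,1.8],[0,0,2.6],[0,0,3.4],[0,0,4.2]]}}

```text
clock: 0.93
eef_pos: [372.7, 190.5, 231.2]
tcp_rot: [3.142, 0.0, 1.759]
contact_force: [1.6, 0.1, 0.4]
opening: 0.002
grasp_force: 0.0
```

```bash
python3 go.py 426 19 231 1.719
```

```text
t 0.9333 pos [372.71 190.5  231.23] rpy [3.14 0.   1.76] F [1.56 0.1  0.39] q [ 0.47  0.02  2.05 -0.    1.07  0.28]
dp [-4.46  0.51  0.01] rot [0.   0.   0.38]
```

{"op": "play_rows", "data": {"dp": [[-0.9,0.1,0],[-1.8,0.2,0],[-2.7,0.3,0],[-3.6,0.4,0],[-4.3,0.5,0]], "rot": [[0,0,0.3],[0,0,0.3],[0,0,0.3],[0,0,0.3],[0,0,0.3]]}}

```text
clock: 1.35
eef_pos: [425.3, 24.9, 231.3]
tcp_rot: [3.142, 0.0, 1.73]
contact_force: [0.7, -0.3, -0.0]
opening: -0.003
grasp_force: 0.0
```

{"op": "play_rows", "data": {"dp": [[0,0,0.8],[0,0,1.6],[0,0,2.3],[0,0,2.3],[0,0,2.3]], "rot": [[0,0,0],[0,0,0],[0,0,0],[0,0,0],[0,0,0]]}}

```text
clock: 1.77
eef_pos: [424.0, 27.2, 138.6]
tcp_rot: [-3.138, -0.0, 1.731]
contact_force: [-0.8, -0.1, 0.3]
opening: -0.003
grasp_force: 0.0
```

```bash
python3 go.py 426 19 72 1.719
```

```text
t 1.7667 pos [424.05  27.16 138.62] rpy [-3.14 -0.    1.73] F [-0.8  -0.09  0.27] q [ 0.06  0.17  2.13  0.    0.85 -0.1 ]
dp [-0.21  0.02  1.67] rot [-0.03 -0.    0.11]
```

{"op": "play_rows", "data": {"dp": [[-0.1,0,0.8],[-0.2,0,1.6],[-0.2,0,1.67],[-0.2,0,1.67],[-0.2,0,1.67]], "rot": [[0,0,0.1],[0,0,0.1],[0,0,0.1],[0,0,0.1],[0,0,0.1]]}}

```text
clock: 2.18
eef_pos: [427.6, 19.6, 74.2]
tcp_rot: [3.14, 0.0, 1.721]
contact_force: [0.1, -0.6, -0.2]
opening: 0.002
grasp_force: 0.0
```

{"op": "play_rows", "data": {"dp": [[0,0.15,0],[0,0.3,0],[0,0.45,0],[0,0.6,0],[0,0.7,0]], "rot": [[0,0,0],[0,0,0],[0,0,0],[0,0,0],[0,0,0]]}}

```text
clock: 2.6
eef_pos: [454.0, 23.6, 72.9]
tcp_rot: [-3.14, -0.0, 1.721]
contact_force: [-5.7, -0.9, 4.9]
opening: -0.001
grasp_force: 3.2
```

{"op": "play_rows", "data": {"dp": [[0,0.1,0],[0,0.2,0],[0,0.3,0],[0,0.4,0],[0,0.4,0]], "rot": [[0,0,0],[0,0,0],[0,0,0],[0,0,0],[0,0,0]]}}

```text
clock: 3.02
eef_pos: [470.3, 26.1, 72.7]
tcp_rot: [-3.141, -0.0, 1.721]
contact_force: [-1.7, -0.2, -0.9]
opening: -0.001
grasp_force: 1.1
```

```bash
python3 - <<'E'
from rig import optics
from h import *
for n in ["top","side"]:
    f=optics.grab_frame(n); np.savez(f"{n}1.npz",**f)
    if n=="top": a=f["color"][115:230,195:365]
    else: b=f["color"][160:260,200:340]
cv2.imwrite("pics/c3.png",np.vstack([cv2.resize(i[:,:,::-1],(450,300),interpolation=cv2.INTER_CUBIC) for i in (a,b)]))
E
```

```text
(no output)
```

View pics/c3.png

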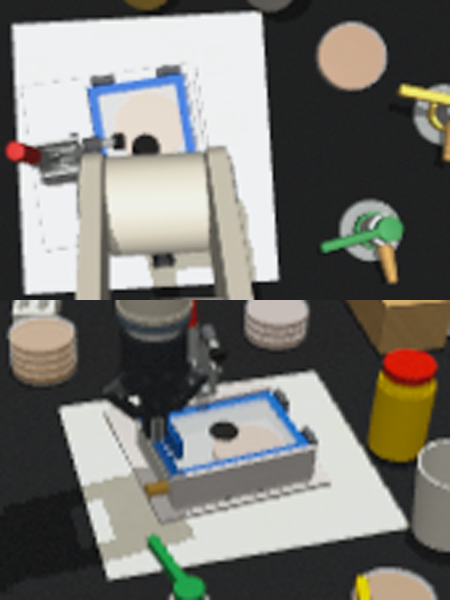

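The fingers are behind the tab and the lid is nearly at its stops, with its far edge just short of the dark blocks. I keep pushing in small steps until the force rises.

{"op": "play_rows", "data": {"dp": [[0,0.06,0],[0,0.12,0],[0,0.18,0],[0,0.2,0],[0,0.2,0]], "rot": [[0,0,0],[0,0,0],[0,0,0],[0,0,0],[0,0,0]]}}

```text
clock: 3.53
eef_pos: [471.4, 26.4, 71.7]
tcp_rot: [-3.129, -0.001, 1.721]
contact_force: [-22.6, -3.5, 19.9]
opening: 0.003
grasp_force: 11.7
```

{"op": "play_rows", "data": {"dp": [[0,0.05,0],[0,0.08,0],[0,0.08,0],[0,0.08,0],[0,0.08,0]], "rot": [[0,0,0],[0,0,0],[0,0,0],[0,0,0],[0,0,0]]}}

```text
clock: 3.95
eef_pos: [471.5, 26.5, 71.4]
tcp_rot: [-3.123, -0.001, 1.721]
contact_force: [-32.4, -7.0, 28.3]
opening: -0.003
grasp_force: 16.9
```

{"op": "play_rows", "data": {"dp": [[0,-0.4,0],[0,-0.8,0],[0,-1.2,0],[0,-1.2,-0.8],[0,-1.2,-1.6]], "rot": [[0,0,0],[0,0,0],[0,0,0],[0,0,0],[0,0,0]]}}

```text
clock: 4.37
eef_pos: [431.6, 20.3, 136.2]
tcp_rot: [-3.138, -0.0, 1.72]
contact_force: [0.8, 0.6, -1.0]
opening: -0.0
grasp_force: 0.0
```

{"op": "play_rows", "data": {"dp": [[0,-0.8,-0.8],[0,-1.4,-1.6],[0,-1.4,-2.4],[0,-1.4,-3.2],[0,-1.4,-4.0]], "rot": [[0,0,0],[0,0,0],[0,0,0],[0,0,0],[0,0,0]]}}

```text
clock: 4.78
eef_pos: [378.1, 12.1, 298.8]
tcp_rot: [3.139, 0.0, 1.72]
contact_force: [0.7, -0.2, 0.0]
opening: -0.003
grasp_force: 0.0
```

```bash
python3 - <<'E'
from rig import optics
from h import *
np.set_printoptions(precision=1,suppress=True)
T=optics.grab_frame("top");S=optics.grab_frame("side"); np.savez("top2.npz",**T);np.savez("side2.npz",**S)
m=mask(T,100,125,120,60,(215,130,290,215)); W=np.array([ray(T,q,58)[:2] for q in pts(m)],np.float32); print("lid",cv2.minAreaRect(W))
g=cv2.cvtColor(T["color"],cv2.COLOR_RGB2GRAY); k=np.zeros_like(g); k[155:185,243:264]=1
q=pts((g<70)&(k>0)); print("pad",len(q),q.mean(0),np.ptp(q,axis=0),ray(T,q.mean(0),62))
uv=[]
for nm,f,roi in [("T",T,(185,160,225,190)),("S",S,(235,140,280,185))]:
    m=mask(f,0,8,120,60,roi)|mask(f,172,180,120,60,roi);P=pts(m); print("red",nm,len(P),P.mean(0),P.min(0),P.max(0))
for c in [(562,39)]:
  ch=lambda x,y,z:np.array([c[0]+.989*x-.145*y,c[1]+.145*x+.989*y,z])
  for th in (.1,.18):
    for rr in (52,130): X=ch(0,125+rr*np.sin(th),90+rr*np.cos(th)); print(th,rr,X,proj(T,X),proj(S,X))
a=T["color"][115:230,195:365]; b=S["color"][135:235,190:330]
cv2.imwrite("pics/c4.png",np.vstack([cv2.resize(i[:,:,::-1],(450,300),interpolation=cv2.INTER_CUBIC) for i in (a,b)]))
E
python3 go.py 550 130 280 1.719
```

```text
lid ((559.60791015625, 37.69241714477539), (176.34854125976562, 121.28772735595703), 8.50910472869873)
pad 74 [249.3 171. ] [9. 8.] [558.2  38.4  62. ]
red T 85 [202.6 173.2] [197. 169.] [209. 177.]
red S 89 [257.9 159.3] [256. 150.] [260. 168.]
0.1 52 [543.1 167.8 141.7] [206.9 173.2] [259.  167.8]
0.1 130 [542.  175.5 219.4] [200.6 170.8] [258.7 150.4]
0.18 52 [542.5 171.8 141.2] [205.6 173.4] [258.7 167.3]
0.18 130 [540.5 185.6 217.9] [197.1 171.4] [257.8 149.4]
t 4.8833 pos [381.36  12.18 301.77] rpy [3.13 0.   1.72] F [-0.35 -0.34  0.09] q [ 0.03 -0.13  2.02  0.    1.24 -0.12]
dp [2.28 4.6  0.59] rot [0.1  0.01 0.01]
```

View pics/c4.png

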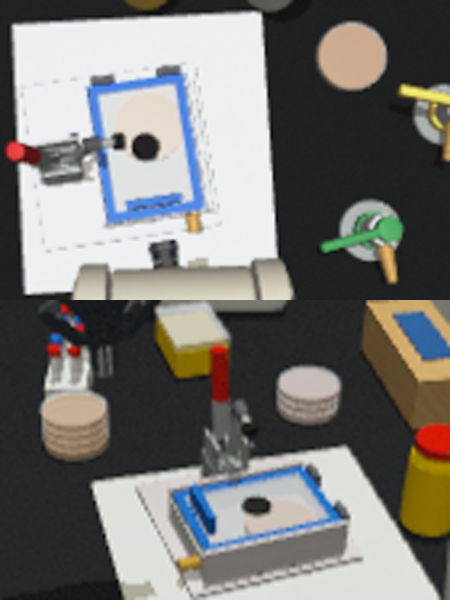

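The top picture shows the lid against both stops and square, with its pad at (558,38). The handle model (0.1 lean) matches the red pixels. Next I go above the inner side of the handle and descend to z of about 190.

{"op": "play_rows", "data": {"dp": [[0.5,0.9,0],[1.0,1.8,0],[1.5,2.7,0],[2.0,3.6,0],[2.3,4.5,0]], "rot": [[0,0,0],[0,0,0],[0,0,0],[0,0,0],[0,0,0]]}}

```text
clock: 5.3
eef_pos: [543.9, 132.2, 295.7]
tcp_rot: [3.141, -0.001, 1.721]
contact_force: [-0.6, -0.3, 0.7]
opening: -0.0
grasp_force: 0.0
```

```bash
python3 go.py 545.8 130 191 1.718
```

```text
t 5.3 pos [543.92 132.22 295.73] rpy [ 3.14 -0.    1.72] F [-0.64 -0.33  0.66] q [0.24 0.19 1.7  0.   1.25 0.08]
dp [-0.06  0.04  2.62] rot [ 0.   -0.01  0.03]
```

{"op": "play_rows", "data": {"dp": [[-0.1,0,0.7],[-0.1,0,1.4],[-0.1,0,2.1],[-0.1,0,2.6],[-0.1,0,2.6]], "rot": [[0,0,0],[0,0,0],[0,0,0],[0,0,0],[0,0,0]]}}

```text
clock: 5.72
eef_pos: [540.4, 125.4, 187.6]
tcp_rot: [-3.134, 0.001, 1.721]
contact_force: [-0.9, -0.5, -0.9]
opening: -0.0
grasp_force: 0.0
```

```bash
python3 go.py 545.8 130 191 1.718; python3 - <<'E'
from rig import optics
from h import *
T=optics.grab_frame("top");S=optics.grab_frame("side")
a=T["color"][115:230,165:335]; b=S["color"][125:205,210:322]
cv2.imwrite("pics/c5.png",np.vstack([cv2.resize(i[:,:,::-1],(420,300),interpolation=cv2.INTER_CUBIC) for i in (a,b)]))
E
```

```text
t 5.7167 pos [540.38 125.42 187.61] rpy [-3.13  0.    1.72] F [-0.93 -0.51 -0.94] q [0.23 0.3  1.82 0.   1.03 0.08]
dp [ 0.09  0.15 -0.09] rot [-0.07  0.01  0.02]
```

View pics/c5.png

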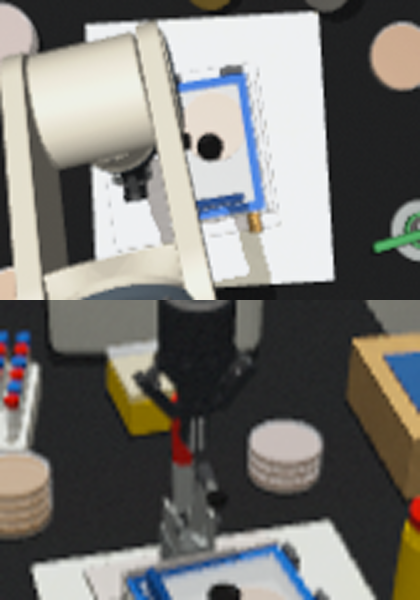

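The fingers hang just inside the handle with the arm and foot clear below. Now I push along the handle's arc.

{"op": "play_rows", "data": {"dp": [[0.3,0.15,-0.07],[0.6,0.15,-0.07],[0.85,0.15,-0.05],[1.1,0.15,-0.03],[1.34,0.15,0.03]], "rot": [[0,0,0],[0,0,0],[0,0,0],[0,0,0],[0,0,0]]}}

```text
clock: 6.23
eef_pos: [541.3, 181.4, 192.2]
tcp_rot: [3.14, -0.0, 1.721]
contact_force: [1.0, -0.3, 1.4]
opening: -0.002
grasp_force: 0.5
```

```bash
cat > c.py <<'E'
# current tool in chamber frame, handle lean estimate and offsets to waypoints
import numpy as np
from rig import telemetry
s=telemetry.sense(); p=s["eef_pos"]; d=p[:2]-[559.5,38]; x=.989*d[0]+.147*d[1]; y=-.147*d[0]+.989*d[1]
print("F",s["contact_force"].round(1),"chamber x,y,z",round(x,1),round(y,1),round(p[2],1))
for t in (.3,.4,.5,.6,.7,.8,.9,1,1.1,1.2,1.3,1.42,1.5):
    Y=125+100*np.sin(t)-11*np.cos(t)-11; Z=90+100*np.cos(t)+11*np.sin(t)
    print(t,((Y-y)/40).round(2),(-x/40).round(2),((p[2]-Z)/40).round(2))
E
python3 c.py
```

```text
F [ 1.  -0.3  1.4] chamber x,y,z 3.1 144.4 192.2
0.3 -0.29 -0.08 0.08
0.4 -0.04 -0.08 0.14
0.5 0.2 -0.08 0.23
0.6 0.42 -0.08 0.34
0.7 0.64 -0.08 0.47
0.8 0.84 -0.08 0.62
0.9 1.03 -0.08 0.79
1 1.19 -0.08 0.97
1.1 1.34 -0.08 1.18
1.2 1.47 -0.08 1.39
1.3 1.57 -0.08 1.62
1.42 1.67 -0.08 1.91
1.5 1.71 -0.08 2.1
```

{"op": "play_rows", "data": {"dp": [[0.2,-0.1,0.23],[0.42,-0.1,0.34],[0.64,-0.1,0.47],[0.84,-0.1,0.62],[1.03,-0.1,0.79]], "rot": [[0,0,0],[0,0,0],[0,0,0],[0,0,0],[0,0,0]]}}

```text
clock: 6.65
eef_pos: [530.5, 220.8, 158.9]
tcp_rot: [-3.141, 0.0, 1.721]
contact_force: [-0.7, -0.3, 0.5]
opening: -0.003
grasp_force: 0.2
```

```bash
python3 c.py
```

```text
F [-0.7 -0.3  0.5] chamber x,y,z -1.8 185.1 158.9
0.3 -1.3 0.04 -0.75
0.4 -1.06 0.04 -0.69
0.5 -0.82 0.04 -0.6
0.6 -0.59 0.04 -0.5
0.7 -0.38 0.04 -0.37
0.8 -0.17 0.04 -0.22
0.9 0.01 0.04 -0.05
1 0.18 0.04 0.14
1.1 0.33 0.04 0.34
1.2 0.45 0.04 0.56
1.3 0.56 0.04 0.79
1.42 0.65 0.04 1.07
1.5 0.7 0.04 1.27
```

{"op": "play_rows", "data": {"dp": [[0.18,0.05,0.14],[0.33,0.05,0.34],[0.45,0.05,0.56],[0.56,0.05,0.79],[0.65,0.05,1.07]], "rot": [[0,0,0],[0,0,0],[0,0,0],[0,0,0],[0,0,0]]}}

```text
clock: 7.07
eef_pos: [529.3, 246.7, 116.2]
tcp_rot: [3.141, -0.0, 1.72]
contact_force: [1.2, 0.6, -0.8]
opening: 0.0
grasp_force: 0.0
```

```bash
python3 c.py|sed -n '1p;11,20p'; python3 - <<'E'
from rig import optics
from h import *
T=optics.grab_frame("top");S=optics.grab_frame("side")
a=T["color"][115:230,165:335]; b=S["color"][125:205,210:322]
cv2.imwrite("pics/c6.png",np.vstack([cv2.resize(i[:,:,::-1],(420,300),interpolation=cv2.INTER_CUBIC) for i in (a,b)]))
E
```

```text
F [ 1.2  0.6 -0.8] chamber x,y,z 0.8 210.8 116.2
1.2 -0.19 -0.02 -0.51
1.3 -0.08 -0.02 -0.28
1.42 0.01 -0.02 0.01
1.5 0.05 -0.02 0.21
```

View pics/c6.png

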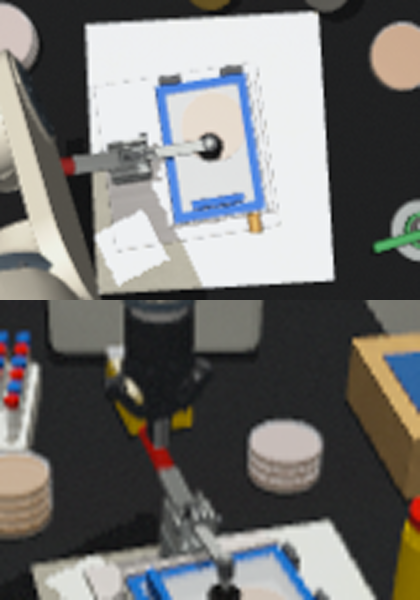

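The handle is down and the clamp arm lies on the lid's pad. One more press will confirm the stop.

{"op": "play_rows", "data": {"dp": [[0,0,0.1],[0,0,0.2],[0,0,0.3],[0,0,0.35],[0,0,0.35]], "rot": [[0,0,0],[0,0,0],[0,0,0],[0,0,0],[0,0,0]]}}

```text
clock: 7.58
eef_pos: [530.0, 247.0, 111.9]
tcp_rot: [3.139, -0.002, 1.72]
contact_force: [-30.5, -9.9, 97.2]
opening: 0.002
grasp_force: 48.1
```

Firm at the stop. I retreat upwards.

{"op": "play_rows", "data": {"dp": [[0,0,-0.8],[0,0,-1.6],[0,0,-2.4],[0,0,-3.2],[0,0,-4.0]], "rot": [[0,0,0],[0,0,0],[0,0,0],[0,0,0],[0,0,0]]}}

```text
clock: 8.0
eef_pos: [528.6, 245.5, 263.9]
tcp_rot: [-3.141, 0.0, 1.72]
contact_force: [0.2, 0.4, -0.7]
opening: -0.002
grasp_force: 0.0
```

{"op": "play_rows", "data": {"dp": [[-0.9,0,0],[-1.8,0,0],[-2.7,0,0],[-3.6,0,0],[-4.5,0,0]], "rot": [[0,0,0],[0,0,0],[0,0,0],[0,0,0],[0,0,0]]}}

```text
clock: 8.42
eef_pos: [555.5, 66.1, 262.4]
tcp_rot: [-3.141, 0.0, 1.721]
contact_force: [0.1, 0.0, -0.5]
opening: 0.003
grasp_force: 0.0
```

{"op": "play_rows", "data": {"dp": [[-0.9,0,0],[-1.8,0,0],[-2.7,0,0],[-3.6,0,0],[-4.5,0,0]], "rot": [[0,0,0],[0,0,0],[0,0,0],[0,0,0],[0,0,0]]}}

```text
clock: 8.83
eef_pos: [582.2, -112.1, 262.2]
tcp_rot: [-3.141, -0.0, 1.72]
contact_force: [0.0, 1.2, 0.4]
opening: 0.003
grasp_force: 0.0
```

```bash
python3 - <<'E'
from rig import optics
from h import *
np.set_printoptions(precision=1,suppress=True)
T=optics.grab_frame("top");S=optics.grab_frame("side")
c=(559.5,38); ch=lambda x,y,z:np.array([c[0]+.989*x-.147*y,c[1]+.147*x+.989*y,z])
for th in (1.3,1.42): 
    E=[ch(0,125+r*np.sin(th),90+r*np.cos(th)) for r in (52,130)]; print(th,[proj(S,e) for e in E],[proj(T,e) for e in E])
for nm,f,roi in [("T",T,(160,150,225,190)),("S",S,(215,140,280,200))]:
    m=mask(f,0,8,120,60,roi)|mask(f,172,180,120,60,roi);P=pts(m); print("red",nm,len(P),P.min(0),P.max(0))
# green: flange/hub from both views
a=T["color"][115:230,165:335]; b=S["color"][145:240,200:333]
cv2.imwrite("pics/c7.png",np.vstack([cv2.resize(i[:,:,::-1],(420,300),interpolation=cv2.INTER_CUBIC) for i in (a,b)]))
m=mask(T,50,80,120,60); P=pts(m); W=np.array([ray(T,q,107)[:2] for q in P]); 
for u in np.linspace(0,1,1): print("ends",W[np.argmax(W[:,1])],W[np.argmin(W[:,1])],W[np.argmax(W[:,0])])
# flange grey ring, top view z=8
g=cv2.cvtColor(T["color"],cv2.COLOR_RGB2HSV); k=np.zeros(g.shape[:2],bool); k[185:220,320:350]=1
f=((g[...,2]>90)&k).astype(np.uint8); print("flange",ray(T,cv2.minEnclosingCircle(pts(f).astype(np.float32))[0],8),cv2.minEnclosingCircle(pts((f>0)&(g[...,1]<60)).astype(np.float32)),ray(T,cv2.minEnclosingCircle(pts((f>0)&(g[...,1]<60)).astype(np.float32))[0],8))
# side-view hub + top-view hub
print("hub tri")
ms=mask(S,50,80,120,60,(240,230,275,290)); Q=pts(ms); print(Q.min(0),Q.max(0))
for X in [(452,-244,107)]: print(proj(T,X),proj(S,X))
E
python3 go.py 500 -150 280 1.7
```

```text
1.3 [array([254.6, 169.6]), array([248.7, 156.2])] [array([194.7, 177.4]), array([169.7, 180.4])]
1.42 [array([254.5, 170.6]), array([248.5, 158.8])] [array([194.6, 177.6]), array([169.8, 180.9])]
red T 188 [170. 175.] [194. 184.]
red S 72 [215. 143.] [256. 170.]
ends [ 463.4 -245.4] [ 460.2 -264.3] [ 463.4 -245.4]
flange [ 455.9 -254.4    8. ] ((334.5, 202.0), 22.34400177001953) [ 455.9 -254.4    8. ]
hub tri
[246. 239.] [265. 279.]
[338.6 202.6] [257.5 252.8]
t 8.9333 pos [ 582.78 -114.77  262.1 ] rpy [-3.14  0.    1.72] F [-0.56  0.69  1.11] q [-0.2   0.28  1.67 -0.    1.2  -0.34]
dp [-0.57 -2.18 -0.45] rot [-0.01  0.02  0.16]
```

View pics/c7.png

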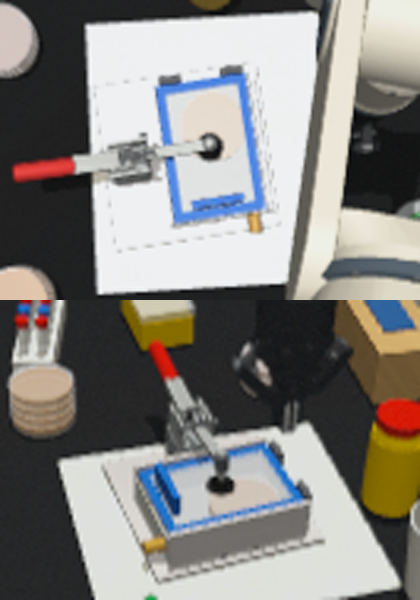

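The locked handle matches the 1.42 rad prediction, from (194.6,177.6) to (170,181), and the foot is on the pad. Now I go to the +x side of the green lever.

```bash
python3 go.py 494 -180 262 1.72; cat > g.py <<'E'
import numpy as np
from rig import telemetry
s=telemetry.sense(); p=s["eef_pos"]; A=np.array([455.5,-252]); w=s["tcp_rot"][2]
tx=np.array([np.cos(w),np.sin(w)]); ty=np.array([np.sin(w),-np.cos(w)])
print("t",s["clock"],"F",s["contact_force"].round(1),p.round(1))
for a in (.2,.35,.5,.65,.8,.95,1.1,1.25,1.4,1.55,1.7,1.8,1.9):
    off=6+15*abs(np.cos(a-.15))+11*abs(np.sin(a-.15))
    P=A+65*np.array([-np.sin(a),np.cos(a)])+off*np.array([np.cos(a),np.sin(a)]); d=(P-p[:2])/40
    print(a,P.round(0),"dp",(d@tx).round(2),(d@ty).round(2),((p[2]-94)/40).round(2))
E
python3 g.py
```

```text
t 8.9333 pos [ 582.78 -114.77  262.1 ] rpy [-3.14  0.    1.72] F [-0.56  0.69  1.11] q [-0.2   0.28  1.67 -0.    1.2  -0.34]
dp [-1.29 -2.43  0.01] rot [-0.01  0.02 -0.03]
t 8.9333 F [-0.6  0.7  1.1] [ 582.8 -114.8  262.1]
0.2 [ 464. -184.] dp -1.28 -3.2 4.2
0.35 [ 455. -183.] dp -1.23 -3.42 4.2
0.5 [ 445. -184.] dp -1.2 -3.65 4.2
0.65 [ 436. -185.] dp -1.21 -3.9 4.2
0.8 [ 426. -189.] dp -1.27 -4.15 4.2
0.95 [ 417. -194.] dp -1.37 -4.39 4.2
1.1 [ 408. -201.] dp -1.51 -4.63 4.2
1.25 [ 401. -210.] dp -1.7 -4.84 4.2
1.4 [ 395. -220.] dp -1.92 -5.03 4.2
1.55 [ 391. -231.] dp -2.19 -5.17 4.2
1.7 [ 389. -243.] dp -2.47 -5.26 4.2
1.8 [ 388. -249.] dp -2.62 -5.3 4.2
1.9 [ 388. -255.] dp -2.75 -5.33 4.2
```

{"op": "play_rows", "data": {"dp": [[-0.4,-0.8,0],[-0.9,-1.6,0],[-1.3,-2.4,0],[-1.3,-2.4,0.8],[-1.3,-2.4,1.6]], "rot": [[0,0,0],[0,0,0],[0,0,0],[0,0,0],[0,0,0]]}}

```text
clock: 9.35
eef_pos: [495.2, -176.8, 199.7]
tcp_rot: [3.138, 0.002, 1.718]
contact_force: [1.0, -0.1, -0.7]
opening: -0.0
grasp_force: 0.0
```

{"op": "play_rows", "data": {"dp": [[0,0,0.8],[0,0,1.6],[0,0,2.4],[0,0,2.6],[0,0,2.6]], "rot": [[0,0,0],[0,0,0],[0,0,0],[0,0,0],[0,0,0]]}}

```text
clock: 9.77
eef_pos: [493.4, -174.6, 92.5]
tcp_rot: [-3.137, -0.003, 1.721]
contact_force: [-0.1, 0.7, 0.6]
opening: -0.005
grasp_force: 0.0
```

```bash
python3 g.py
```

```text
t 9.7667 F [-0.1  0.7  0.6] [ 493.4 -174.6   92.5]
0.2 [ 464. -184.] dp -0.12 -0.77 -0.04
0.35 [ 455. -183.] dp -0.06 -0.99 -0.04
0.5 [ 445. -184.] dp -0.04 -1.22 -0.04
0.65 [ 436. -185.] dp -0.05 -1.47 -0.04
0.8 [ 426. -189.] dp -0.1 -1.72 -0.04
0.95 [ 417. -194.] dp -0.2 -1.97 -0.04
1.1 [ 408. -201.] dp -0.34 -2.2 -0.04
1.25 [ 401. -210.] dp -0.53 -2.42 -0.04
1.4 [ 395. -220.] dp -0.76 -2.6 -0.04
1.55 [ 391. -231.] dp -1.02 -2.75 -0.04
1.7 [ 389. -243.] dp -1.3 -2.84 -0.04
1.8 [ 388. -249.] dp -1.45 -2.88 -0.04
1.9 [ 388. -255.] dp -1.58 -2.91 -0.04
```

{"op": "play_rows", "data": {"dp": [[-0.1,-0.4,0],[-0.1,-0.77,0],[-0.06,-1.0,0],[-0.04,-1.22,0],[-0.05,-1.47,0]], "rot": [[0,0,0],[0,0,0],[0,0,0],[0,0,0],[0,0,0]]}}

```text
clock: 10.18
eef_pos: [439.0, -186.9, 96.4]
tcp_rot: [3.138, 0.002, 1.721]
contact_force: [3.2, -0.3, 1.3]
opening: -0.001
grasp_force: 1.2
```

```bash
python3 g.py
```

```text
t 10.1833 F [ 3.2 -0.3  1.3] [ 439.  -186.9   96.4]
0.2 [ 464. -184.] dp -0.02 0.62 0.06
0.35 [ 455. -183.] dp 0.04 0.4 0.06
0.5 [ 445. -184.] dp 0.06 0.17 0.06
0.65 [ 436. -185.] dp 0.05 -0.08 0.06
0.8 [ 426. -189.] dp -0.0 -0.33 0.06
0.95 [ 417. -194.] dp -0.1 -0.58 0.06
1.1 [ 408. -201.] dp -0.24 -0.81 0.06
1.25 [ 401. -210.] dp -0.43 -1.03 0.06
1.4 [ 395. -220.] dp -0.66 -1.21 0.06
1.55 [ 391. -231.] dp -0.92 -1.35 0.06
1.7 [ 389. -243.] dp -1.2 -1.45 0.06
1.8 [ 388. -249.] dp -1.35 -1.49 0.06
1.9 [ 388. -255.] dp -1.48 -1.52 0.06
```

Contact at about 3 N and the lever is moving. I continue round the arc.

{"op": "play_rows", "data": {"dp": [[0,-0.33,0],[-0.1,-0.58,0],[-0.24,-0.81,0],[-0.43,-1.03,0],[-0.66,-1.21,0]], "rot": [[0,0,0],[0,0,0],[0,0,0],[0,0,0],[0,0,0]]}}

```text
clock: 10.6
eef_pos: [392.6, -220.3, 94.8]
tcp_rot: [-3.141, -0.001, 1.72]
contact_force: [2.4, 2.1, -0.1]
opening: -0.005
grasp_force: 1.1
```

```bash
python3 g.py | sed -n '1p;9,20p'
```

```text
t 10.6 F [ 2.4  2.1 -0.1] [ 392.6 -220.3   94.8]
1.25 [ 401. -210.] dp 0.22 0.24 0.02
1.4 [ 395. -220.] dp -0.01 0.06 0.02
1.55 [ 391. -231.] dp -0.27 -0.08 0.02
1.7 [ 389. -243.] dp -0.55 -0.18 0.02
1.8 [ 388. -249.] dp -0.7 -0.22 0.02
1.9 [ 388. -255.] dp -0.83 -0.25 0.02
```

{"op": "play_rows", "data": {"dp": [[-0.2,-0.06,0],[-0.35,-0.1,0],[-0.5,-0.14,0],[-0.6,-0.16,0],[-0.6,-0.16,0]], "rot": [[0,0,0],[0,0,0],[0,0,0],[0,0,0],[0,0,0]]}}

```text
clock: 11.02
eef_pos: [391.0, -245.3, 94.7]
tcp_rot: [-3.141, 0.0, 1.72]
contact_force: [0.2, 0.9, 0.5]
opening: -0.001
grasp_force: 0.0
```

{"op": "play_rows", "data": {"dp": [[-0.06,-0.02,0],[-0.12,-0.02,0],[-0.18,-0.02,0],[-0.18,-0.02,0],[-0.18,-0.02,0]], "rot": [[0,0,0],[0,0,0],[0,0,0],[0,0,0],[0,0,0]]}}

```text
clock: 11.43
eef_pos: [391.1, -250.0, 94.7]
tcp_rot: [-3.141, -0.003, 1.72]
contact_force: [2.4, 12.9, 3.1]
opening: 0.002
grasp_force: 5.5
```

{"op": "play_rows", "data": {"dp": [[-0.06,0,0],[-0.12,0,0],[-0.12,0,0],[-0.12,0,0],[-0.12,0,0]], "rot": [[0,0,0],[0,0,0],[0,0,0],[0,0,0],[0,0,0]]}}

```text
clock: 11.85
eef_pos: [390.9, -251.0, 94.4]
tcp_rot: [-3.14, -0.01, 1.718]
contact_force: [5.3, 33.2, 11.3]
opening: 0.001
grasp_force: 15.8
```

{"op": "play_rows", "data": {"dp": [[0.4,0,0],[0.8,0,0],[1.2,0,0],[1.2,0,-0.8],[1.2,0,-1.6]], "rot": [[0,0,0],[0,0,0],[0,0,0],[0,0,0],[0,0,0]]}}

```text
clock: 12.27
eef_pos: [383.7, -207.6, 158.5]
tcp_rot: [-3.138, -0.002, 1.722]
contact_force: [1.3, -0.7, 0.7]
opening: -0.001
grasp_force: 0.0
```

{"op": "play_rows", "data": {"dp": [[0,-0.8,-0.8],[0,-1.6,-1.6],[0,-1.8,-2.4],[0,-1.8,-3.2],[0,-1.8,-3.2]], "rot": [[0,0,0],[0,0,0],[0,0,0],[0,0,0],[0,0,0]]}}

```text
clock: 12.68
eef_pos: [315.7, -221.9, 293.2]
tcp_rot: [3.134, 0.008, 1.72]
contact_force: [1.8, -1.3, 1.1]
opening: -0.003
grasp_force: 0.0
```

```bash
python3 - <<'E'
from rig import optics
from h import *
T=optics.grab_frame("top");S=optics.grab_frame("side")
b=S["color"][140:320,200:345]
cv2.imwrite("pics/c8.png",np.hstack([cv2.resize(T["color"][110:260,160:400,::-1],(400,300),interpolation=cv2.INTER_CUBIC),cv2.resize(b[:,:,::-1],(400,500),interpolation=cv2.INTER_CUBIC)[:300]*0 if 0 else cv2.resize(b[:,:,::-1],(242,300),interpolation=cv2.INTER_CUBIC)]))
m=mask(T,50,80,120,60); W=np.array([ray(T,q,107)[:2] for q in pts(m)],np.float32); print(len(W),cv2.minAreaRect(W))
E
```

```text
182 ((417.8043518066406, -243.9292755126953), (102.00875854492188, 55.35968780517578), 5.701010227203369)
```

View pics/c8.png

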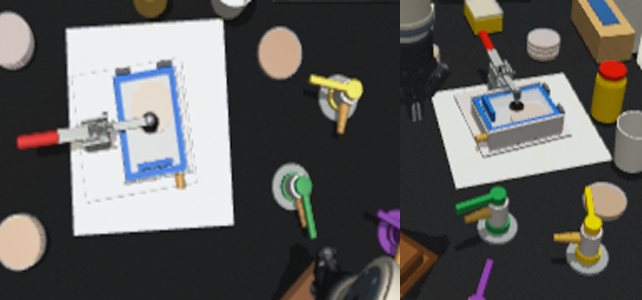

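The green lever lies in line above its nozzle against its stop (33 N). The clamp is locked on the lid, the yellow lever is still across its nozzle, and the robot is clear. I hand the job in.

```bash
python3 -c "
from rig import r
print(r.sign_off())"
```

```text
the job is handed in; nothing more can be done
None
```

I handed the job in at about 13 s: the lid is home against its stops, the clamp is locked on it, the green tap is open against its stop and the yellow tap is untouched; `sign_off` returned no verdict.

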